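# Charge the mortar with ore pieces from the sample pan

### The arm

A 6-joint arm with a two-finger parallel gripper is mounted at the origin on a cart in front of the work surface, level with it; the furniture and walls round the work are solid. World frame = base frame: x ahead of the robot, y to its left, z up, the work surface at z = 0. Lengths are in m, angles in rad, forces in N, time in s.
With the tool pointing down it reaches from about 0.425 to 0.925 m from the base axis. Payload 12.5 kg.
Tool frame: the origin (TCP) lies on the centre line of the jaws, within the pads' length; the fingertips stand 22 mm ahead of it and the grasp point (between the pads) lies 3 mm ahead of it; z points along the fingers, y is the line along which they close (so a half turn about z gives the same grasp; the last joint's range is limited). The gripper opens to 85 mm and grips with 20 to 120 N. Pads are 22 mm wide; open, the fingers measure 114 mm over their backs; the gripper's body (76 mm by 85 mm) begins 54 mm behind the grasp point. The pads swing forward as they close: fully open they stand 13 mm farther back than shut.
Start: joints at [1.199, 0.491, 1.559, -0, 1.092, -0.106], TCP at [0.164, 0.603, 0.253] pointing down, gripper open.
Joint ranges: [-3.1, 3.1], [-0.84, 2.19], [0.05, 2.79], [-1.13, 4.28], [0.06, 2.93], [-2.69, 2.69]. Speed limits (rad/s): [2.22, 2.22, 2.79, 3.14, 3.14, 3.14].

### API

Orientations are given as a unit quaternion [w, x, y, z].
In Python, from workcell import bot, optics, sign_off gives the robot as it stands.
- The arm moves only by the tool drive_tool, never from a script. Its argument "rows" is a list that holds one entry, the list of rows, each a list of 6 numbers: the shift along the tool's x, y, z scaled (see below), then the turn, a rotation vector about the tool's x, y, z scaled (see below). A call has 1 to 8 rows; each row is the pose to reach, as a shift and turn from the pose commanded when the call began, along the tool's axes at that moment; what a row does not reach only later rows make up. The controller multiplies each number of a shift by 0.08 m and each number of a turn by pi/2 rad. A row lasts 1/10 s, in which the tool goes at most 50 mm and 8.59 degrees, less where a joint would pass 70% of its speed; a pose out of reach is approached as far as the arm can. A call with a number of a shift or a turn outside -1 to 1 is refused whole. A call with a gripper value outside its range is refused whole. "jaw" is the opening, from -1 (shut) to 1 (fully open), set as the call begins (left out, the last holds). The fingers move at their own pace and stop on an object; "newtons" is the grip in N (left out, the last holds). Time passes only in rows, so rows that repeat a pose let the fingers close. It gives the time, the measured TCP pose, the force, the opening and the grip force at its end, in the units of the state.
- bot.observe(): the state, without advancing time (a new reading comes with each control period).
- optics.camera(name): name is "scene" or "top" or "wrist"; returns a dict with "image" (400x640x3 uint8, red, green, blue), "fx", "fy", "cx", "cy" (pixels), "rvec" (rotation vector, rad) and "tvec" (3), from world to camera coordinates, as OpenCV has them; the wrist camera has in their place "mount" (4x4, takes a point from camera to tool coordinates, whose origin is the TCP and whose axes are the flange's). Camera axes: x right, y down, z forward; pixel columns grow to the right and rows downward; lengths in m; the calibration is good to about 2 mm. The wrist camera is an equidistant fisheye: a pixel r from the principal point sees the ray r / f radians off the axis. A picture is of the moment at which its call begins: read the wrist's pose just before it. There is no depth.
- sign_off(): hands the job in; it is judged then, once.
The state is a dict: "t": time; "joints": joint angles; "joint_velocities": joint speeds; "joint_efforts": joint torques, N m; "ee_pos": TCP position; "orientation": TCP orientation; "ft_force": force on the tool from outside, world axes, zero at the start; "moment": the same for the moment, N m; "width": finger opening in m; "finger_force": force on a finger pad.
Only numpy, scipy, OpenCV 4.12 (cv2) and the standard library are available. Lean on these libraries where they do the work, as an engineer would, in place of code of your own. Each camera call takes 0.05 s, during which the arm holds its last target. There are 200 camera calls.

### The job

With the scoop, take at least three of the five ore pieces out of the steel sample pan and tip them into the mortar; never touch a piece with the gripper itself, and do not ram the scoop hard into the pan. Every piece must end up either in the mortar or still in the pan, and the scoop, empty, lies flat in the large bay of the tool tray that fits its steel pan, with its handle toward the small bay behind. Leave the mortar where it stands, and do not disturb the other things on the bench.

Things in the scene. Friction and masses are not known exactly. Their poses are not given: they have to be found in the camera images.
- scoop: hand scoop, 0.11 kg: open steel pan 62 long (x) by 50 wide (y), floor 2 thick, thin lip at +x; rear wall 24 high, side walls sloping down to the lip. Behind the rear wall, from x -40, z 16, a black handle rises, leaning back 10 degrees from upright (direction -0.174, 0, 0.985), 93 long, a bar 14 wide (y) by 16. Origin: centre of the pan's underside; z up. Starts upright on the worktop.
- scoop_lip (a point): middle of the scoop's lip, 31 mm along +x from the scoop's origin, at its underside; axes as the scoop's
- scoop_grip (a point): middle of the grip on the scoop's handle, 55 mm up the handle: in the scoop's frame (-49.5, 0, 70) mm; the handle there is 14 mm thick along the scoop's y, to be pinched with the fingers pointing down along the handle
- sample_pan: fixed open stainless pan, origin under its centre, x along its length. Flat inner floor 160 (x) by 64 (y), 5 mm above the worktop; upright side walls 2 thick; end walls lean outward 30 degrees; rim 32 mm above the worktop (outside about 200 by 70). The pieces lie in its +x half.
- pan_floor (a point): centre of the sample pan's inner floor; axes as the pan's
- piece0: an ore piece: faceted grey stone lump, about 20 by 18 by 13 mm, 12 g, origin at its centre, 6 mm above the pan's floor at the start
- piece1: an ore piece: faceted grey stone lump, about 20 by 18 by 13 mm, 12 g, origin at its centre
- piece2: an ore piece: faceted grey stone lump, about 20 by 18 by 13 mm, 12 g, origin at its centre
- piece3: an ore piece: faceted grey stone lump, about 20 by 18 by 13 mm, 12 g, origin at its centre
- piece4: an ore piece: faceted grey stone lump, about 20 by 18 by 13 mm, 12 g, origin at its centre
- mortar: loose white porcelain mortar, open bowl about 110 mm across and 55 high, 0.42 kg, origin at its underside
- mortar_mouth (a point): centre of the mortar's mouth at rim height, 55 mm above its underside; the mouth is about 80 mm wide inside, the bowl about 40 deep
- tool_tray: fixed grey plastic tray 124 (x) by 112 (y), walls 14 high and 4 thick, floor 4 mm above the worktop, origin under its centre. Three bays: a large one 76 by 64 on the +x, +y side (for the scoop), a small one 36 by 64 behind it at -x (the handle stands at that end), a long narrow one along the -y side, where tweezers lie.
- scoop_bay (a point): centre of the floor of the large bay, 76 (x) by 64 (y), walls 10 mm above this floor; axes as the tray's. The scoop lies home when its origin is here and its x axis points along this x.
- tweezers: steel tweezers, 89 mm, lying in the tray's narrow bay: a bystander
- spot_plate: white porcelain plate with wells, 119 by 89 by 12: a bystander near the robot
- spot_plate_b: a like plate, 121 by 92 by 13: a bystander
- bottle: amber dropper bottle, 39 across, 104 high: a bystander

How it is judged:
By the outcome, as a careful person would: the job done as asked, in the order asked, and still so for the second after the job is handed in, with the robot touching nothing.
It also fails if it takes over 72 s, if anything falls off the work surface, if the arm or the gripper's body presses on something with over 40 N, if the wrist force passes 120 N, or if a joint passes its speed limit or range.

## Working session

There is one attempt and no reset: what is moved stays moved. The work goes in short steps, Python scripts to look and compute and a tool call to move; the robot and the scene stay as the last step left them, time stands still between calls to the robot, and variables do not carry over. Pictures are saved under pics/ and viewed, at most 10 in all, crops included, and the job is handed in when it is done.

Besides the shell and the picture viewer there is one more tool, called after ">>>" as name([rows], argument=value, ...), one row to a line, values as JSON. drive_tool: Moves the arm, as the interface text tells. Shifts and turns lie within -1 to 1; 1 stands for 0.08 m of shift or pi/2 rad of turn. Its arguments: {"type":"object","properties":{"rows":{"type":"array"},"jaw":{"type":"number"},"newtons":{"type":"number"}},"required":["rows"]}

```bash
mkdir -p pics
python3 - <<'E'
from workcell import bot,optics
import cv2,pickle
o=bot.observe();print(o)
d={}
for n in("scene","top"):
    c=optics.camera(n);d[n]=c;cv2.imwrite(f"pics/{n}0.png",c["image"][...,::-1])
    print({k:v for k,v in c.items() if k!="image"})
pickle.dump(d,open("c0.pkl","wb"))
E
```

```text
{'t': 0.0, 'joints': array([ 1.19938968e+00,  4.91583830e-01,  1.55946664e+00, -3.51704959e-06,
        1.09169424e+00, -1.05613848e-01]), 'joint_velocities': array([-2.71276253e-04,  1.35621867e-03, -8.02958608e-04, -9.98358335e-05,
        1.99501272e-04, -2.01456210e-03]), 'joint_efforts': array([-1.63671524e-03, -6.18451166e+01, -2.61599225e+01, -2.06811524e-04,
        3.96837146e-03,  6.54239116e-07]), 'ee_pos': array([0.16408325, 0.60286295, 0.25270672]), 'orientation': array([-1.34574823e-04,  1.32504729e-01,  9.91182206e-01, -5.60094121e-04]), 'ft_force': array([ 0.68435013,  0.81741961, -0.73819256]), 'moment': array([-0.00015547, -0.03911366,  0.02090949]), 'finger_force': 0.0, 'width': 0.08548529460724515}
{'fx': 397.082209630428, 'fy': 397.082209630428, 'cx': 320.8347576481197, 'cy': 207.55984511046492, 'rvec': array([ 0.00737793, -2.62018464,  1.67073145]), 'tvec': array([0.5497293 , 0.10637844, 1.23548418])}
{'fx': 385.0762475824966, 'fy': 385.0762475824966, 'cx': 316.8755375840207, 'cy': 200.83360094854746, 'rvec': array([ 2.16151868, -2.22522473,  0.06872095]), 'tvec': array([-0.03601487,  0.53889904,  1.26238254])}
```

```bash
python3 -c "
import cv2
a=cv2.imread('pics/top0.png');cv2.imwrite('pics/top0b.png',cv2.resize(a,(800,500),interpolation=3))
a=cv2.imread('pics/scene0.png');cv2.imwrite('pics/scene0b.png',cv2.resize(a,(800,500),interpolation=3))"
```

```text
(no output)
```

View pics/top0b.png

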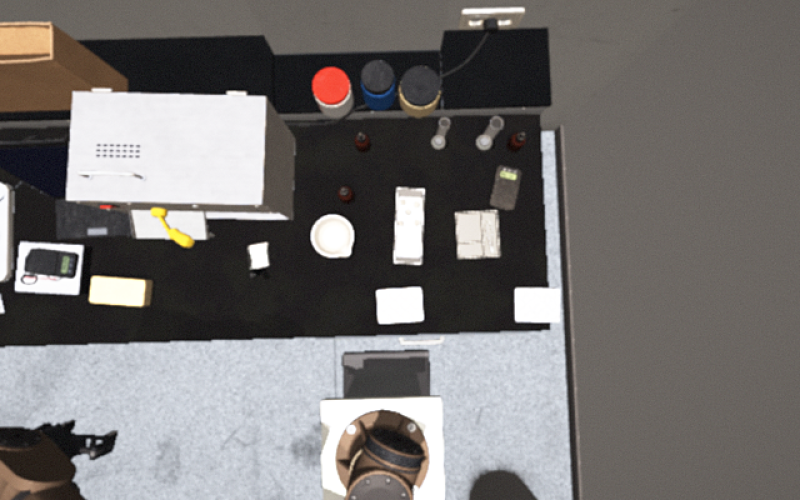

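View pics/scene0b.png

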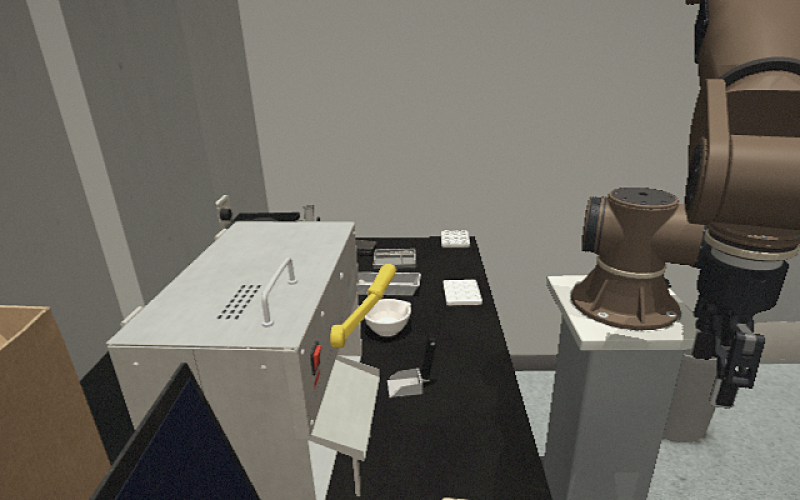

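Top view: the scoop is at (259,257), mortar (332,236), pan (408,225), tray (478,234), plates (400,305) and (537,305), bottle (345,193). I'll enlarge for measurement.

```bash
python3 -c "
import cv2
a=cv2.imread('pics/top0.png')
b=cv2.resize(a[140:220,190:250],None,fx=7,fy=7,interpolation=2)
c=cv2.resize(a[140:220,310:410],None,fx=7,fy=7,interpolation=2)
# left: scoop/mortar crop shrunk; right: pan+tray
cv2.imwrite('pics/cropA.png',cv2.resize(a[140:225,190:290],None,fx=7,fy=7,interpolation=2))
cv2.imwrite('pics/cropB.png',cv2.resize(a[140:222,305:410],None,fx=7,fy=7,interpolation=2))"
```

```text
(no output)
```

View pics/cropA.png

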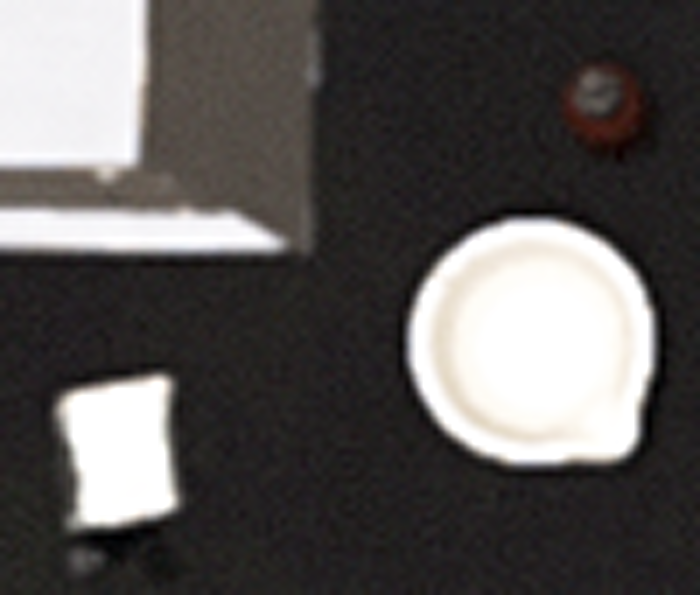

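View pics/cropB.png

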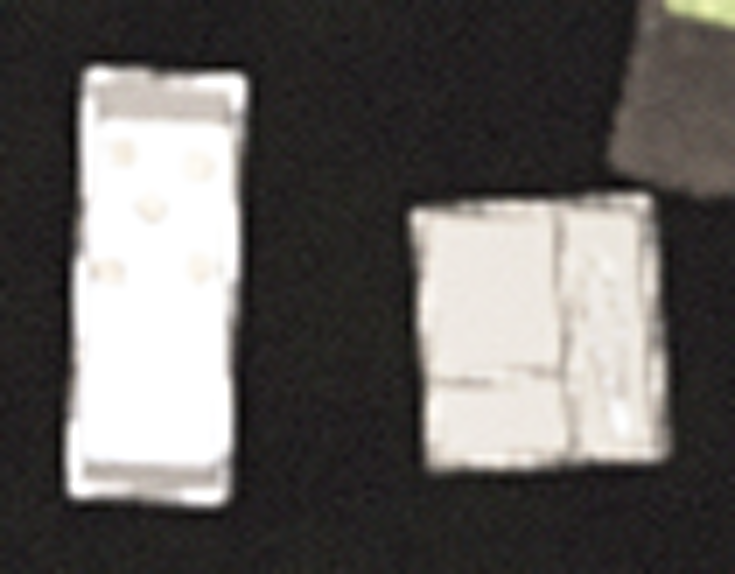

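Crop A: scoop pan corners (62,400),(170,378),(180,505),(75,525), with the handle at the lower end; mortar centre is about (530,340). Crop B: pan rim corners (82,68),(247,75),(232,503),(67,497), with five pieces at (122,153),(199,165),(151,208),(110,270),(201,268). Tray corners are (410,205),(655,190),(670,460),(428,470).

```bash
cat > h.py <<'E'
import numpy as np,cv2
from scipy.spatial.transform import Rotation as R
def ray_plane(c,uv,z):
    Rm=cv2.Rodrigues(c["rvec"])[0];o=-Rm.T@c["tvec"]
    uv=np.atleast_2d(uv).astype(float)
    d=np.c_[(uv[:,0]-c["cx"])/c["fx"],(uv[:,1]-c["cy"])/c["fy"],np.ones(len(uv))]@Rm
    return o+d*((np.broadcast_to(z,len(uv))-o[2])/d[:,2])[:,None]
def fish(c,uv,z,pos,q):
    "wrist pixels -> world at height z"
    uv=np.atleast_2d(uv).astype(float)
    p=np.c_[(uv[:,0]-c["cx"])/c["fx"],(uv[:,1]-c["cy"])/c["fy"]]
    th=np.linalg.norm(p,axis=1)+1e-12
    d=np.c_[p/th[:,None]*np.sin(th)[:,None],np.cos(th)]
    Rt=R.from_quat(np.r_[q[1:],q[0]]).as_matrix();M=c["mount"]
    o=Rt@M[:3,3]+pos;d=d@(Rt@M[:3,:3]).T
    return o+d*((np.broadcast_to(z,len(uv))-o[2])/d[:,2])[:,None]
E
python3 - <<'E'
import pickle,numpy as np
from h import *
c=pickle.load(open("c0.pkl","rb"))["top"]
np.set_printoptions(precision=4,suppress=True)
def q(p,off,z):return ray_plane(c,np.array(p)/7-.43+off,z)[:,:2]
A=[190,140];B=[305,140]
def quad(n,P):
    print(n,P.tolist() if 0 else P,"c",P.mean(0),"yaw",np.degrees([np.arctan2(*(P[0]-P[3])[::-1]),np.arctan2(*(P[1]-P[2])[::-1])]),"L",np.linalg.norm(P[0]-P[3]),np.linalg.norm(P[0]-P[1]))
quad("scoop",q([(62,400),(170,378),(180,505),(75,525)],A,[.002,.002,.024,.024]))
print("handle",q([(85,560)],A,.107))
print("mortar",q([(530,340)],A,.055))
quad("pan",q([(82,68),(247,75),(232,503),(67,497)],B,.032))
print("pieces",q([(122,153),(199,165),(151,208),(110,270),(201,268)],B,.013))
quad("tray",q([(410,205),(655,190),(670,460),(428,470)],B,.014))
print("bottle",q([(605,105)],A,.05))
print("cam",ray_plane(c,[[c["cx"],c["cy"]]],0))
E
```

```text
scoop [[0.5638 0.345 ]
 [0.5729 0.2932]
 [0.511  0.2835]
 [0.503  0.3329]] c [0.5377 0.3137] yaw [11.2657  8.8769] L 0.0619554805087933 0.05261996870784504
handle [[0.4849 0.304 ]]
mortar [[0.5811 0.1135]]
pan [[ 0.7073 -0.0546]
 [ 0.7017 -0.1323]
 [ 0.5    -0.1187]
 [ 0.505  -0.0417]] c [ 0.6035 -0.0868] yaw [-3.6475 -3.8583] L 0.20262620119855698 0.07794080771389489
pieces [[ 0.6694 -0.0727]
 [ 0.6625 -0.1093]
 [ 0.6425 -0.0857]
 [ 0.6133 -0.0652]
 [ 0.613  -0.1087]]
tray [[ 0.6403 -0.2093]
 [ 0.6441 -0.3266]
 [ 0.5149 -0.3284]
 [ 0.5135 -0.2133]] c [ 0.5782 -0.2694] yaw [1.7903 0.7829] L 0.1268503398560792 0.11736102565269736
bottle [[0.6901 0.077 ]]
cam [[ 0.5386 -0.0517  0.    ]]
```

```bash
cat >> h.py <<'E'
HD=np.array([-.1736,0,.9848])
TS=np.c_[[-.9848,0,-.1736],[0,1,0],-HD]          # tool axes in scoop frame
GRIP=np.array([-.0495,0,.070])
TP=GRIP+.003*HD                                   # TCP in scoop frame
def Rs(yaw,pitch=0,roll=0):  # pitch>0: lip up
    return R.from_euler("ZYX",[yaw,-pitch,roll],degrees=True).as_matrix()
def tool(ref,yaw,pitch=0,at="o",up=0.):
    "tool pose with the scoop's origin ('o') or lip ('l') at ref"
    M=Rs(yaw,pitch);p0=np.array([.031,0,0]) if at=="l" else np.zeros(3)
    return np.array(ref)+M@(TP-p0)+[0,0,up],M@TS
def state():
    from workcell import bot
    o=bot.observe();q=o["orientation"]
    return np.array(o["ee_pos"]),R.from_quat(np.r_[q[1:],q[0]]).as_matrix(),o
def scoop(p,M):
    "scoop origin and yaw,pitch,roll for a tool pose"
    S=M@TS.T;e=R.from_matrix(S).as_euler("ZYX",degrees=True)*[1,-1,1]
    return p-S@TP,e
def plan(cur,*targets):
    "prints calls [dx dy dz rx ry rz]xrows"
    p,M=cur
    for k,(tp,tM) in enumerate(targets):
        n=max(1,int(np.ceil(np.abs(M.T@(tp-p)).max()/.075)))
        w0=R.from_matrix(M.T@tM).as_rotvec();n=max(n,int(np.ceil(np.degrees(np.linalg.norm(w0))/60)))
        for i in range(n):
            f=1/(n-i);d=M.T@(tp-p)*f;w=R.from_matrix(M.T@tM).as_rotvec()*f
            row=np.round(np.r_[d/.08,w/(np.pi/2)],3)
            rows=int(np.ceil(max(np.linalg.norm(d)/.05,np.degrees(np.linalg.norm(w))/8.59)-.05))
            print(k,row.tolist(),"x",rows)
            p=p+M@(row[:3]*.08);M=M@R.from_rotvec(row[3:]*np.pi/2).as_matrix()
    return p,M
E
python3 - <<'E'
from h import *
p,M,o=state()
S=[.5377,.3137,0]
t=tool(S,10);print(t[0])
plan((p,M),(np.array([.30,.44,.25]),tool(S,10)[1]),tool(S,10,up=.10))
E
```

```text
[0.48843913 0.30501398 0.0729544 ]
0 [-0.725, -0.506, 0.012, -0.008, -0.036, -0.093] x 2
0 [-0.642, -0.607, 0.044, -0.008, -0.037, -0.093] x 2
0 [-0.543, -0.693, 0.07, -0.009, -0.037, -0.093] x 2
1 [-0.61, -0.69, 0.434, -0.0, 0.0, -0.0] x 2
1 [-0.61, -0.69, 0.434, -0.0, 0.0, -0.0] x 2
1 [-0.609, -0.69, 0.433, -0.0, 0.0, -0.0] x 2
```

>>> drive_tool([
  [[-0.725,-0.506,0.012,-0.008,-0.036,-0.093],[-0.725,-0.506,0.012,-0.008,-0.036,-0.093],[-0.725,-0.506,0.012,-0.008,-0.036,-0.093]],
], jaw=1)

```text
t: 0.4
ee_pos: [0.2105, 0.5472, 0.2523]
orientation: [0.029, 0.061, 0.998, 0.002]
ft_force: [-0.3, -0.7, 0.4]
width: 0.0856
finger_force: 0.0
```

>>> drive_tool([
  [[-0.642,-0.607,0.044,-0.008,-0.037,-0.093],[-0.642,-0.607,0.044,-0.008,-0.037,-0.093]],
])

```text
t: 0.6
ee_pos: [0.2552, 0.4931, 0.2511]
orientation: [0.059, -0.016, 0.998, 0.004]
ft_force: [0.4, 0.4, 0.5]
width: 0.0853
finger_force: 0.0
```

>>> drive_tool([
  [[-0.543,-0.693,0.07,-0.009,-0.037,-0.093],[-0.543,-0.693,0.07,-0.009,-0.037,-0.093],[-0.543,-0.693,0.07,-0.009,-0.037,-0.093]],
])

```text
t: 0.9
ee_pos: [0.301, 0.4392, 0.2505]
orientation: [0.087, -0.085, 0.993, 0.008]
ft_force: [0.5, 0.1, 0.3]
width: 0.0856
finger_force: 0.0
```

>>> drive_tool([
  [[-0.61,-0.69,0.434,0,0,0],[-0.61,-0.69,0.434,0,0,0],[-0.61,-0.69,0.434,0,0,0]],
])

```text
t: 1.2
ee_pos: [0.3644, 0.3947, 0.2234]
orientation: [0.087, -0.085, 0.993, 0.008]
ft_force: [0.4, 1.1, -0.5]
width: 0.0856
finger_force: 0.0
```

>>> drive_tool([
  [[-0.61,-0.69,0.434,0,0,0],[-0.61,-0.69,0.434,0,0,0],[-0.61,-0.69,0.434,0,0,0]],
])

```text
t: 1.5
ee_pos: [0.4272, 0.3499, 0.1978]
orientation: [0.087, -0.085, 0.993, 0.008]
ft_force: [0.2, -0.3, 0.0]
width: 0.0853
finger_force: 0.0
```

Run:
```python
from h import *
from workcell import optics
import pickle
p,M,o=state();np.set_printoptions(precision=4,suppress=True)
c=optics.camera("wrist");pickle.dump((c,o),open("w1.pkl","wb"))
cv2.imwrite("pics/w1.png",cv2.resize(c["image"][...,::-1],(800,500),interpolation=2))
print(o["t"],p,o["joints"],scoop(p,M),c["mount"],c["fx"])
t=tool([.5377,.3137,0],10,up=.10);plan((p,M),t)
```

```text
1.5 [0.4272 0.3499 0.1978] [ 0.5968  0.4138  1.8881 -0.1125  0.6836 -1.0631] (array([0.4765, 0.3585, 0.1248]), array([ 9.7912, -0.0153,  0.0441])) [[-0.0003 -0.9556 -0.2948  0.0759]
 [ 1.     -0.0007  0.0011 -0.0006]
 [-0.0013 -0.2948  0.9556 -0.1214]
 [ 0.      0.      0.      1.    ]] 309.70691628693146
0 [-0.595, -0.684, 0.42, 0.0, -0.0, -0.002] x 2
```

View pics/w1.png

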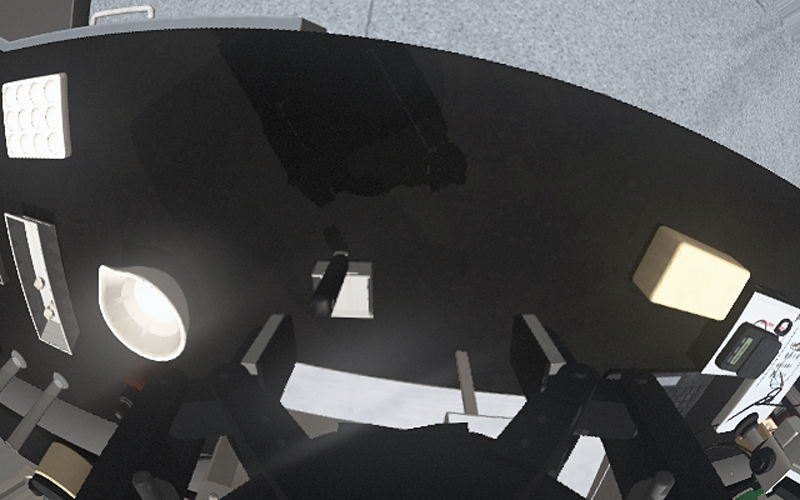

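Wrist view: the scoop's rear rim runs (313,263)-(373,263), a lip corner is at (372,317), and the handle's top end is near (323,308). The mortar is at (145,310).

Run:
```python
from h import *
import pickle
c,o=pickle.load(open("w1.pkl","rb"));np.set_printoptions(precision=4,suppress=True)
W=fish(c,np.array([(313,263),(373,263),(372,317),(323,308)])/1.25,[.024,.024,.002,.107],o["ee_pos"],o["orientation"])
print(W)
S=np.array([.5377,.3137,0]);m=Rs(10)
for v in([-.031,-.025,.024],[-.031,.025,.024],[.031,.025,.002],[-.056,0,.1076]):print(S+m@v)
```

```text
[[0.5002 0.2856 0.024 ]
 [0.4914 0.3359 0.024 ]
 [0.5641 0.3431 0.002 ]
 [0.4826 0.3078 0.107 ]]
[0.5115 0.2837 0.024 ]
[0.5028 0.3329 0.024 ]
[0.5639 0.3437 0.002 ]
[0.4826 0.304  0.1076]
```

Run:
```python
from h import *
p,M,o=state()
t=tool([.5375,.3145,0],10);h=(t[0]+Rs(10)@HD*.085,t[1])
plan((p,M),h,t)
```

```text
0 [-0.387, -0.686, 0.597, 0.0, -0.0, -0.002] x 2
1 [0.0, -0.0, 0.531, 0.0, -0.0, -0.0] x 1
1 [0.0, -0.0, 0.532, 0.0, -0.0, -0.0] x 1
```

>>> drive_tool([
  [[-0.387,-0.686,0.597,0,0,-0.002],[-0.387,-0.686,0.597,0,0,-0.002],[-0.387,-0.686,0.597,0,0,-0.002],[-0.387,-0.686,0.597,0,0,-0.002]],
])

```text
t: 1.95
ee_pos: [0.4729, 0.3041, 0.1576]
orientation: [0.087, -0.088, 0.992, 0.008]
ft_force: [0.4, 0.2, 0.9]
width: 0.0854
finger_force: 0.0
```

>>> drive_tool([
  [[0,0,0.25,0,0,0],[0,0,0.5,0,0,0],[0,0,0.8,0,0,0],[0,0,1,0,0,0],[0,0,1,0,0,0],[0,0,1,0,0,0]],
])

```text
t: 2.55
ee_pos: [0.4867, 0.3067, 0.0795]
orientation: [0.088, -0.089, 0.992, 0.008]
ft_force: [0.6, -0.1, -0.1]
width: 0.0855
finger_force: 0.0
```

>>> drive_tool([
  [[0,0,0.063,0,0,0],[0,0,0.063,0,0,0]],
])

```text
t: 2.75
ee_pos: [0.4881, 0.306, 0.0742]
orientation: [0.088, -0.088, 0.992, 0.008]
ft_force: [0.4, -0.9, 0.5]
width: 0.0856
finger_force: 0.0
```

>>> drive_tool([
  [[0,0,0,0,0,0],[0,0,0,0,0,0],[0,0,0,0,0,0],[0,0,0,0,0,0],[0,0,0,0,0,0],[0,0,0,0,0,0],[0,0,0,0,0,0],[0,0,0,0,0,0]],
], jaw=-1, newtons=60)

```text
t: 3.55
ee_pos: [0.4882, 0.3056, 0.0737]
orientation: [0.087, -0.088, 0.992, 0.008]
ft_force: [-0.7, -1.5, 4.0]
width: 0.0132
finger_force: 58.5
```

Run:
```python
from h import *
p,M,o=state();print(o["moment"],o["ft_force"],scoop(p,M))
plan((p,M),tool([.5375,.3145,0.07],10),tool([.52,-.0813,.13],-3.8))
```

```text
[-0.26132727  0.05742096 -0.04063636] [-0.72679842 -1.514101    3.97900811] (array([0.53748732, 0.31440283, 0.00082563]), array([10.13070043,  0.07391276,  0.02494965]))
0 [-0.153, 0.003, -0.852, 0.001, 0.001, 0.001] x 2
1 [0.183, -0.937, -0.184, 0.005, -0.0, 0.03] x 2
1 [0.138, -0.946, -0.176, 0.005, -0.0, 0.03] x 2
1 [0.094, -0.953, -0.169, 0.005, -0.0, 0.03] x 2
1 [0.048, -0.957, -0.161, 0.006, -0.0, 0.031] x 2
1 [0.002, -0.96, -0.152, 0.005, -0.0, 0.03] x 2
```

>>> drive_tool([
  [[-0.05,0,-0.3,0,0,0],[-0.153,0.003,-0.852,0.001,0.001,0.001],[-0.153,0.003,-0.852,0.001,0.001,0.001],[-0.153,0.003,-0.852,0.001,0.001,0.001]],
])

```text
t: 3.95
ee_pos: [0.4883, 0.3059, 0.1434]
orientation: [0.087, -0.087, 0.992, 0.007]
ft_force: [-0.0, -0.3, -1.8]
width: 0.013
finger_force: 58.7
```

>>> drive_tool([
  [[0.183,-0.937,-0.184,0.005,0,0.03],[0.183,-0.937,-0.184,0.005,0,0.03]],
])

```text
t: 4.15
ee_pos: [0.4833, 0.2274, 0.1534]
orientation: [0.085, -0.063, 0.994, 0.005]
ft_force: [0.3, -0.1, -0.8]
width: 0.0131
finger_force: 59.0
```

>>> drive_tool([
  [[0.138,-0.946,-0.176,0.005,0,0.03],[0.138,-0.946,-0.176,0.005,0,0.03]],
])

```text
t: 4.35
ee_pos: [0.4799, 0.15, 0.1657]
orientation: [0.086, -0.039, 0.996, 0.003]
ft_force: [1.0, 0.1, -0.1]
width: 0.0133
finger_force: 59.0
```

>>> drive_tool([
  [[0.094,-0.953,-0.169,0.005,0,0.03],[0.094,-0.953,-0.169,0.005,0,0.03]],
])

```text
t: 4.55
ee_pos: [0.4764, 0.0733, 0.1779]
orientation: [0.086, -0.015, 0.996, 0.001]
ft_force: [-0.1, 0.2, -0.9]
width: 0.0131
finger_force: 59.0
```

>>> drive_tool([
  [[0.048,-0.957,-0.161,0.006,0,0.031],[0.048,-0.957,-0.161,0.006,0,0.031]],
])

```text
t: 4.75
ee_pos: [0.473, -0.0035, 0.1899]
orientation: [0.086, 0.01, 0.996, -0.001]
ft_force: [0.6, 0.9, -0.6]
width: 0.0132
finger_force: 59.0
```

>>> drive_tool([
  [[0.002,-0.96,-0.152,0.005,0,0.03],[0.002,-0.96,-0.152,0.005,0,0.03],[0.002,-0.96,-0.152,0.005,0,0.03],[0.002,-0.96,-0.152,0.005,0,0.03]],
])

```text
t: 5.15
ee_pos: [0.4695, -0.0782, 0.2017]
orientation: [0.086, 0.034, 0.996, -0.003]
ft_force: [0.1, 0.4, -0.8]
width: 0.0129
finger_force: 59.0
```

Run:
```python
from h import *
from workcell import optics
import pickle
p,M,o=state();np.set_printoptions(precision=4,suppress=True)
c=optics.camera("wrist");pickle.dump((c,o),open("w2.pkl","wb"))
t=optics.camera("top")["image"][120:250,280:420]
cv2.imwrite("pics/w2.png",cv2.resize(c["image"][...,::-1],(800,500),interpolation=2))
print(o["t"],p,o["joints"],scoop(p,M),o["ft_force"])
```

```text
5.15 [ 0.4695 -0.0782  0.2017] [-0.3259  0.3047  2.0666  0.078   0.6054 -1.8897] (array([ 0.5193, -0.0815,  0.1286]), array([-3.8587, -0.1412,  0.0335])) [ 0.1042  0.3613 -0.7563]
```

View pics/w2.png

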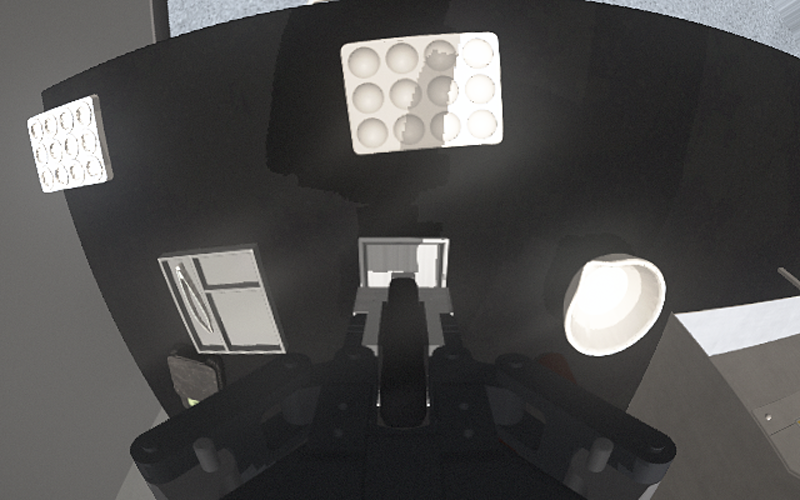

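Wrist view: the scoop is held straight, with its rear rim along (353,289)-(453,289). The pan's -x rim corners are (360,239),(449,239), and the tray corners (158,258),(257,245),(286,352),(197,353).

Run:
```python
from h import *
import pickle
c,o=pickle.load(open("w2.pkl","rb"));np.set_printoptions(precision=4,suppress=True)
f=lambda P,z:fish(c,np.array(P)/1.25,z,o["ee_pos"],o["orientation"])[:,:2]
P=f([(360,239),(449,239)],.032);print("pan rear",P,P.mean(0),"len",np.linalg.norm(P[0]-P[1]),"yaw",np.degrees(np.arctan2(-(P[1]-P[0])[0],(P[1]-P[0])[1])))
print("pan centre",P.mean(0)+.0995*np.array([.998,-.066]))
T=f([(158,258),(257,245),(286,352),(197,353)],.014);print("tray",T,T.mean(0))
for a,b in((0,1),(3,2)):v=T[b]-T[a];print(np.degrees(np.arctan2(-v[0],v[1])),np.linalg.norm(v))
for a,b in((0,3),(1,2)):v=T[b]-T[a];print(np.degrees(np.arctan2(v[1],v[0])),np.linalg.norm(v))
print("scoop rear",f([(353,289),(453,289)],.1286+.024))
```

```text
pan rear [[ 0.5036 -0.1148]
 [ 0.5084 -0.0442]] [ 0.506  -0.0795] len 0.07068887611043577 yaw -3.912998196402977
pan centre [ 0.6053 -0.0861]
tray [[ 0.5172 -0.3271]
 [ 0.511  -0.2113]
 [ 0.6369 -0.2128]
 [ 0.6414 -0.3267]] [ 0.5766 -0.2695]
3.0604193958522714 0.11601663642483864
2.2819028470222817 0.1139220949782378
0.20254102969026724 0.12415226434419517
-0.7197651152974918 0.125819484637277
scoop rear [[ 0.4734 -0.103 ]
 [ 0.4767 -0.055 ]]
```

```bash
cat >> h.py <<'E'
PC=np.array([.6045,-.0863]);PY=-3.85
def pan(x,y,z,dyaw=0,pitch=0,at="l"):
    "tool pose with lip/origin at pan-frame x,y (mm) and height z (mm) over the worktop"
    c,s=np.cos(np.radians(PY)),np.sin(np.radians(PY))
    xy=PC+np.array([[c,-s],[s,c]])@[x/1e3,y/1e3]
    return tool([*xy,z/1e3+.0008],PY+dyaw,pitch,at)
def rows(cur,*targets):
    p,M=cur;out=[]
    for tp,tM in targets:
        d=M.T@(tp-p)/.08;w=R.from_matrix(M.T@tM).as_rotvec()/(np.pi/2)
        out.append(np.round(np.r_[d,w],3).tolist())
    print(out);r=np.array(out[-1])
    return p+M@(r[:3]*.08),M@R.from_rotvec(r[3:]*np.pi/2).as_matrix()
E
python3 - <<'E'
from h import *
p,M,o=state()
c=plan((p,M),pan(-9,0,60,0,-4))
c=rows(c,*[pan(-9,0,z,0,-4) for z in(45,30,20,13,8.5,8.5,8.5)])
E
```

```text
0 [-0.486, -0.002, 0.88, 0.001, 0.043, 0.001] x 2
[[0.02, -0.0, 0.187, -0.0, 0.0, 0.0], [0.039, 0.0, 0.373, -0.0, 0.0, 0.0], [0.052, 0.0, 0.497, -0.0, 0.0, 0.0], [0.062, 0.0, 0.584, -0.0, 0.0, 0.0], [0.067, 0.0, 0.64, -0.0, 0.0, 0.0], [0.067, 0.0, 0.64, -0.0, 0.0, 0.0], [0.067, 0.0, 0.64, -0.0, 0.0, 0.0]]
```

>>> drive_tool([
  [[-0.486,-0.002,0.88,0.001,0.043,0.001],[-0.486,-0.002,0.88,0.001,0.043,0.001],[-0.486,-0.002,0.88,0.001,0.043,0.001],[-0.486,-0.002,0.88,0.001,0.043,0.001]],
])

```text
t: 5.65
ee_pos: [0.52, -0.0802, 0.1393]
orientation: [0.052, 0.033, 0.998, -0.002]
ft_force: [-0.3, -0.2, -0.9]
width: 0.0136
finger_force: 59.0
```

>>> drive_tool([
  [[0.02,0,0.187,0,0,0],[0.039,0,0.373,0,0,0],[0.052,0,0.497,0,0,0],[0.062,0,0.584,0,0,0],[0.067,0,0.64,0,0,0],[0.067,0,0.64,0,0,0],[0.067,0,0.64,0,0,0]],
])

```text
t: 6.35
ee_pos: [0.5207, -0.0815, 0.0891]
orientation: [0.053, 0.034, 0.998, -0.002]
ft_force: [-0.1, -0.3, -1.9]
width: 0.0131
finger_force: 59.0
```

Run:
```python
from h import *
p,M,o=state()
print(o["t"],o["ft_force"],scoop(p,M))
c=rows((p,M),*[pan(-9,0,z,0,-4) for z in(7,6,6)])
c=rows(c,*[pan(x,0,5.3,0,-4) for x in(-8,-4,1,6,11,16,21,26)])
```

```text
6.35 [-0.0635403  -0.26932807 -1.86019447] (array([ 0.56556823, -0.08463115,  0.01293665]), array([-3.86875764, -3.86680945, -0.07922124]))
[[0.014, 0.01, 0.035, -0.001, 0.001, -0.0], [0.015, 0.01, 0.047, -0.001, 0.001, -0.0], [0.015, 0.01, 0.047, -0.001, 0.001, -0.0]]
[[-0.012, 0.0, 0.01, 0.0, 0.0, -0.0], [-0.061, 0.0, 0.015, 0.0, 0.0, -0.0], [-0.123, 0.0, 0.022, 0.0, 0.0, -0.0], [-0.186, 0.0, 0.028, 0.0, 0.0, -0.0], [-0.248, 0.0, 0.035, 0.0, 0.0, -0.0], [-0.31, 0.001, 0.042, 0.0, 0.0, -0.0], [-0.372, 0.001, 0.048, 0.0, 0.0, -0.0], [-0.434, 0.001, 0.055, 0.0, 0.0, -0.0]]
```

>>> drive_tool([
  [[0.014,0.01,0.035,-0.001,0.001,0],[0.015,0.01,0.047,-0.001,0.001,0],[0.015,0.01,0.047,-0.001,0.001,0]],
])

```text
t: 6.65
ee_pos: [0.5198, -0.0806, 0.0848]
orientation: [0.052, 0.034, 0.998, -0.002]
ft_force: [0.7, 0.4, -1.1]
width: 0.0134
finger_force: 59.0
```

Run:
```python
from h import *
p,M,o=state()
s,e=scoop(p,M);print(o["t"],o["ft_force"],e,s+Rs(*e)@[.031,0,0])
c=rows((p,M),*[pan(x,0,5.3,0,-4) for x in(-8,-4,1,6,11,16,21,26)])
```

```text
6.65 [ 0.69476781  0.42841186 -1.11213872] [-3.85388075 -3.98635694  0.01680623] [ 0.59537004 -0.08568002  0.00643087]
[[-0.014, 0.0, 0.005, 0.0, 0.0, -0.0], [-0.064, 0.0, 0.011, 0.0, 0.0, -0.0], [-0.126, 0.0, 0.017, 0.0, 0.0, -0.0], [-0.188, 0.0, 0.024, 0.0, 0.0, -0.0], [-0.25, 0.0, 0.03, 0.0, 0.0, -0.0], [-0.312, 0.0, 0.037, 0.0, 0.0, -0.0], [-0.375, 0.0, 0.043, 0.0, 0.0, -0.0], [-0.437, 0.0, 0.05, 0.0, 0.0, -0.0]]
```

>>> drive_tool([
  [[-0.014,0,0.009,0,0,0],[-0.064,0,0.014,0,0,0],[-0.126,0,0.019,0,0,0],[-0.188,0,0.025,0,0,0],[-0.25,0,0.031,0,0,0],[-0.312,0,0.038,0,0,0],[-0.375,0,0.044,0,0,0],[-0.437,0,0.051,0,0,0]],
])

```text
t: 7.45
ee_pos: [0.5554, -0.083, 0.0845]
orientation: [0.052, 0.034, 0.998, -0.002]
ft_force: [-0.3, -0.2, -0.9]
width: 0.0131
finger_force: 59.1
```

Run:
```python
from h import *
p,M,o=state()
s,e=scoop(p,M);print(o["t"],o["ft_force"],e,s+Rs(*e)@[.031,0,0])
c=rows((p,M),*[pan(x,0,5.1,0,-4) for x in(30,35,40,45,50,55,60,60)])
```

```text
7.45 [-0.29685418 -0.17749927 -0.85680963] [-3.84947296 -3.9807814   0.01446325] [ 0.63098029 -0.0880863   0.00605039]
[[-0.043, 0.0, 0.006, 0.0, 0.0, -0.0], [-0.105, 0.0, 0.013, 0.0, 0.0, -0.0], [-0.167, 0.0, 0.019, 0.0, 0.0, -0.0], [-0.23, 0.0, 0.026, 0.0, 0.0, -0.0], [-0.292, 0.0, 0.032, 0.0, 0.0, -0.0], [-0.354, 0.0, 0.039, 0.0, 0.0, -0.0], [-0.416, 0.0, 0.045, 0.0, 0.0, -0.0], [-0.416, 0.0, 0.045, 0.0, 0.0, -0.0]]
```

>>> drive_tool([
  [[-0.043,0,0.008,0,0,0],[-0.105,0,0.015,0,0,0],[-0.167,0,0.021,0,0,0],[-0.23,0,0.028,0,0,0],[-0.292,0,0.034,0,0,0],[-0.354,0,0.041,0,0,0],[-0.416,0,0.047,0,0,0],[-0.416,0,0.047,0,0,0]],
])

```text
t: 8.25
ee_pos: [0.589, -0.0853, 0.0842]
orientation: [0.053, 0.034, 0.998, -0.002]
ft_force: [0.6, 0.7, 0.3]
width: 0.013
finger_force: 59.2
```

Run:
```python
from h import *
from workcell import optics
p,M,o=state()
s,e=scoop(p,M);print(o["t"],o["ft_force"],e,s+Rs(*e)@[.031,0,0])
a=optics.camera("scene")["image"][...,::-1];b=optics.camera("wrist")["image"][...,::-1];t=optics.camera("top")["image"][...,::-1]
x=lambda i,r,c,f:cv2.resize(i[r[0]:r[1],c[0]:c[1]],(400,300),interpolation=2)
cv2.imwrite("pics/m1.png",np.vstack([np.hstack([x(a,(190,250),(270,350),5),x(t,(140,215),(290,390),4)]),np.hstack([x(b,(160,340),(220,460),1),np.zeros((300,400,3),np.uint8)])]))
c=rows((p,M),*[pan(x,0,5.1,0,-4) for x in(64,67,70,72,74,75,75)])
```

```text
8.25 [0.59966601 0.72703677 0.2606722 ] [-3.85446115 -3.9496417   0.0106366 ] [ 0.66463364 -0.09040294  0.00583558]
[[-0.047, 0.001, 0.003, 0.0, 0.001, -0.0], [-0.085, 0.001, 0.007, 0.0, 0.001, -0.0], [-0.122, 0.001, 0.011, 0.0, 0.001, -0.0], [-0.147, 0.001, 0.014, 0.0, 0.001, -0.0], [-0.172, 0.001, 0.017, 0.0, 0.001, -0.0], [-0.184, 0.001, 0.018, 0.0, 0.001, -0.0], [-0.184, 0.001, 0.018, 0.0, 0.001, -0.0]]
```

View pics/m1.png

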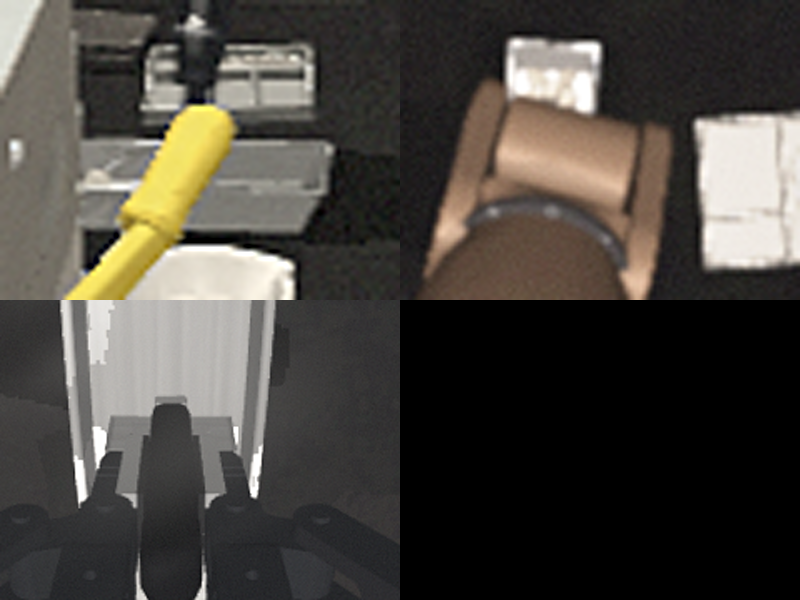

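Top crop: the pieces are bunched ahead of the scoop at the pan's +x end near (555,85), and the pan floor behind is clear.

>>> drive_tool([
  [[-0.047,0.001,0.005,0,0.001,0],[-0.085,0.001,0.009,0,0.001,0],[-0.122,0.001,0.013,0,0.001,0],[-0.147,0.001,0.016,0,0.001,0],[-0.172,0.001,0.019,0,0.001,0],[-0.184,0.001,0.02,0,0.001,0]],
])

```text
t: 9.0
ee_pos: [0.6033, -0.0862, 0.0842]
orientation: [0.052, 0.034, 0.998, -0.002]
ft_force: [-0.1, 0.4, 2.7]
width: 0.0134
finger_force: 59.4
```

Run:
```python
from h import *
p,M,o=state()
s,e=scoop(p,M);print(o["t"],o["ft_force"],e,s+Rs(*e)@[.031,0,0])
# tilt: rear bottom edge (62 behind the lip) kept >=8 mm high, lip near the leaning wall
T=[]
for ph,x,z in((0,76,6),(6,77,13),(12,77,20),(18,76,27),(24,74,34),(28,72,42),(30,70,50),(30,70,50)):
    T.append(pan(x,0,z,0,ph));print(ph,z-62*np.sin(np.radians(ph)))
c=rows((p,M),*T)
```

```text
9.0 [-0.06781387  0.4359751   2.71660082] [-3.85097784 -4.06304864  0.01397746] [ 0.67880622 -0.09123066  0.00573017]
0 6.0
6 6.5192352774054845
12 7.109475169298921
18 7.84094634875326
24 8.782328129300389
28 12.89276310727477
30 19.000000000000004
30 19.000000000000004
[[0.054, -0.001, 0.051, 0.0, -0.045, -0.0], [0.133, -0.001, 0.066, 0.0, -0.112, -0.0], [0.213, -0.001, 0.09, 0.0, -0.178, -0.0], [0.294, -0.001, 0.121, 0.0, -0.245, -0.0], [0.375, -0.001, 0.159, 0.0, -0.312, -0.0], [0.425, -0.001, 0.145, 0.0, -0.356, -0.0], [0.455, -0.001, 0.088, 0.0, -0.378, -0.0], [0.455, -0.001, 0.088, 0.0, -0.378, -0.0]]
```

>>> drive_tool([
  [[0.054,-0.001,0.051,0,-0.045,0],[0.133,-0.001,0.066,0,-0.112,0],[0.213,-0.001,0.09,0,-0.178,0],[0.294,-0.001,0.121,0,-0.245,0],[0.375,-0.001,0.159,0,-0.312,0],[0.425,-0.001,0.145,0,-0.356,0],[0.455,-0.001,0.088,0,-0.378,0],[0.455,-0.001,0.088,0,-0.378,0]],
])

```text
t: 9.8
ee_pos: [0.62, -0.0672, 0.1556]
orientation: [0.288, 0.041, 0.956, -0.027]
ft_force: [0.3, 0.9, -1.7]
width: 0.0132
finger_force: 59.5
```

Run:
```python
from h import *
p,M,o=state()
s,e=scoop(p,M);print(o["t"],o["ft_force"],o["joints"],e,s+Rs(*e)@[.031,0,0])
c=plan((p,M),pan(20,0,130,0,22))
```

```text
9.8 [ 0.30697838  0.90248762 -1.65773629] [-0.23424908  0.50908284  2.01140488  0.98307584  0.06528237 -2.68464792] [-4.72106054 23.59820827 -1.72968524] [ 0.72291732 -0.07789537  0.12122821]
0 [0.918, -0.288, -0.788, -0.024, 0.018, -0.005] x 2
```

Run:
```python
from h import *
p,M,o=state()
A=pan(70,0,50,0,30)
r=rows(A,pan(66,0,85,0,22),pan(62,0,120,0,14),pan(62,0,120,0,14),pan(62,0,120,0,14))
v=rows(A,pan(62,0,120,0,14))
d=A[1].T@(v[0]-A[0]);w=A[1].T@v[1]
p2,M2=p+M@d,M@w;s,e=scoop(p2,M2);print("case B",e,s+Rs(*e)@[.031,0,0])
```

```text
[[-0.401, -0.0, -0.474, 0.0, 0.089, 0.0], [-0.814, -0.0, -0.924, -0.0, 0.178, 0.0], [-0.814, -0.0, -0.924, -0.0, 0.178, 0.0], [-0.814, -0.0, -0.924, -0.0, 0.178, 0.0]]
[[-0.814, -0.0, -0.924, -0.0, 0.178, 0.0]]
case B [-5.20255273  7.58486869 -1.59899626] [ 0.72291244 -0.07593915  0.191593  ]
```

>>> drive_tool([
  [[-0.401,0,-0.474,0,0.089,0],[-0.814,0,-0.924,0,0.178,0],[-0.814,0,-0.924,0,0.178,0],[-0.814,0,-0.924,0,0.178,0]],
])

```text
t: 10.2
ee_pos: [0.634, -0.0601, 0.2416]
orientation: [0.18, 0.034, 0.983, -0.003]
ft_force: [1.2, 2.1, -3.0]
width: 0.0132
finger_force: 59.4
```

Run:
```python
from h import *
from workcell import optics
p,M,o=state()
s,e=scoop(p,M);print(o["t"],o["ft_force"],o["joints"],e,s+Rs(*e)@[.031,0,0])
a=optics.camera("scene")["image"][...,::-1];t=optics.camera("top")["image"][...,::-1]
x=lambda i,r,c:cv2.resize(i[r[0]:r[1],c[0]:c[1]],(400,300),interpolation=2)
cv2.imwrite("pics/m2.png",np.hstack([x(a,(170,245),(270,370)),x(t,(130,220),(290,410))]))
```

```text
10.2 [ 1.16952317  2.11590045 -3.04290312] [-0.21989879  0.42120781  1.76501759  0.10427882  0.60132925 -1.79616953] [-4.0124351 10.6951409  0.3606763] [ 0.72700139 -0.06618014  0.18494456]
```

View pics/m2.png

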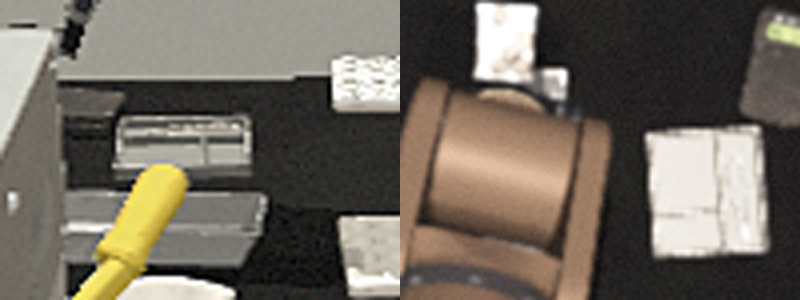

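Top crop: the raised scoop at (507,40) carries several pieces, and the visible pan end at (550,80) looks clear.

Run:
```python
from h import *
import pickle
np.set_printoptions(precision=4,suppress=True)
c,o=pickle.load(open("w2.pkl","rb"))
f=lambda P,z:fish(c,np.array(P)/1.25,z,o["ee_pos"],o["orientation"])[:,:2]
print("mortar rim L,R,bottom",f([(566,325),(664,290),(598,355),(612,254)],.055))
c0=pickle.load(open("c0.pkl","rb"))["top"]
print("box",ray_plane(c0,np.array([[310,250],[145,0],[135,165]])/7-.43+[190,140],[0,.3,.3]))
p,M,o=state();t=np.array([.571,.1135])
cur=(p,M)
cur=plan(cur,tool([.66,-.02,.175],-6,9,"l"),tool([.571,.1153,.165],-10,9,"l"),tool([.571,.1153,.09],-10,6,"l"))
```

```text
mortar rim L,R,bottom [[0.5887 0.059 ]
 [0.5628 0.1605]
 [0.6328 0.1028]
 [0.5194 0.0906]]
box [[0.6329 0.2256 0.    ]
 [0.6886 0.2224 0.3   ]
 [0.6269 0.2269 0.3   ]]
0 [0.896, 0.574, -0.168, 0.01, 0.026, 0.021] x 2
1 [0.626, 0.823, -0.149, 0.007, -0.0, 0.021] x 2
1 [0.653, 0.799, -0.158, 0.008, -0.0, 0.021] x 2
2 [0.248, 0.001, 0.844, -0.0, 0.033, -0.0] x 2
```

>>> drive_tool([
  [[0.12,0.08,-0.02,0.002,0.004,0.003],[0.35,0.22,-0.07,0.004,0.01,0.008],[0.62,0.4,-0.12,0.007,0.018,0.015],[0.896,0.574,-0.168,0.01,0.026,0.021]],
])

```text
t: 10.7
ee_pos: [0.5645, -0.0078, 0.2275]
orientation: [0.162, 0.052, 0.985, -0.005]
ft_force: [0.6, 0.3, -1.7]
width: 0.0134
finger_force: 59.4
```

>>> drive_tool([
  [[0.21,0.27,-0.05,0.002,0,0.007],[0.42,0.55,-0.1,0.005,0,0.014],[0.626,0.823,-0.149,0.007,0,0.021]],
])

```text
t: 11.0
ee_pos: [0.5203, 0.0632, 0.2233]
orientation: [0.162, 0.069, 0.984, -0.008]
ft_force: [0.8, 0.3, -1.8]
width: 0.0136
finger_force: 59.4
```

>>> drive_tool([
  [[0.21,0.27,-0.05,0.002,0,0.007],[0.4,0.5,-0.1,0.005,0,0.014],[0.56,0.69,-0.135,0.007,0,0.018],[0.653,0.799,-0.158,0.008,0,0.021],[0.653,0.799,-0.158,0.008,0,0.021]],
])

```text
t: 11.5
ee_pos: [0.4762, 0.1338, 0.2191]
orientation: [0.161, 0.085, 0.983, -0.011]
ft_force: [-0.1, -0.4, -0.9]
width: 0.0131
finger_force: 59.4
```

Run:
```python
from h import *
p,M,o=state()
s,e=scoop(p,M);print(o["t"],o["ft_force"],o["joints"],e,s+Rs(*e)@[.031,0,0])
L=lambda z,ph:tool([.571,.1140,z],-10,ph,"l")
cur=plan((p,M),L(.10,4))
cur=plan(cur,L(.085,-25))
cur=rows(cur,L(.08,-33),L(.075,-41),L(.07,-48),L(.068,-55),L(.068,-55))
```

```text
11.5 [-0.10045422 -0.35589933 -0.93098269] [ 0.19182068  0.28001209  2.0737959  -0.23165788  0.49280331 -1.01924982] [-9.8299323   8.58574668  0.28955542] [0.56591177 0.11863343 0.15909197]
0 [0.078, -0.042, 0.659, 0.004, 0.051, 0.001] x 2
0 [-0.58, -0.0, -0.09, -0.0, 0.322, 0.0] x 4
[[-0.174, -0.0, -0.046, -0.0, 0.089, 0.0], [-0.361, -0.0, -0.069, -0.0, 0.178, 0.0], [-0.535, -0.0, -0.061, -0.0, 0.256, 0.0], [-0.705, -0.0, -0.07, -0.0, 0.334, 0.0], [-0.705, -0.0, -0.07, -0.0, 0.334, 0.0]]
```

>>> drive_tool([
  [[0.04,-0.02,0.3,0.002,0.025,0],[0.078,-0.042,0.659,0.004,0.051,0.001],[0.078,-0.042,0.659,0.004,0.051,0.001],[0.078,-0.042,0.659,0.004,0.051,0.001]],
])

```text
t: 11.9
ee_pos: [0.4883, 0.1271, 0.1682]
orientation: [0.122, 0.088, 0.989, -0.011]
ft_force: [0.1, -0.9, -0.4]
width: 0.0131
finger_force: 59.2
```

Run:
```python
from h import *
p,M,o=state()
s,e=scoop(p,M);print(o["t"],o["ft_force"],o["joints"],e,s+Rs(*e)@[.031,0,0])
L=lambda z,ph:tool([.571,.1140,z],-10,ph,"l")
cur=rows((p,M),L(.098,-2),L(.092,-9),L(.087,-16),L(.083,-23),L(.08,-30),L(.078,-36),L(.076,-40),L(.076,-40))
cur=rows(cur,L(.074,-46),L(.072,-52),L(.07,-57),L(.068,-60),L(.068,-60),L(.068,-60))
```

```text
11.9 [ 0.12349337 -0.91900107 -0.39996233] [ 0.16186767  0.38822524  2.0679702  -0.18605387  0.46028107 -1.07427305] [-10.1553289    4.09217045  -0.07339711] [0.57291431 0.1118294  0.1011975 ]
[[-0.081, 0.019, -0.051, -0.001, 0.068, -0.002], [-0.21, 0.019, -0.058, -0.001, 0.145, -0.002], [-0.349, 0.019, -0.058, -0.001, 0.223, -0.002], [-0.498, 0.02, -0.051, -0.001, 0.301, -0.002], [-0.654, 0.02, -0.036, -0.001, 0.379, -0.002], [-0.791, 0.02, -0.014, -0.001, 0.445, -0.002], [-0.88, 0.021, 0.017, -0.001, 0.49, -0.002], [-0.88, 0.021, 0.017, -0.001, 0.49, -0.002]]
[[-0.129, -0.0, -0.06, 0.0, 0.067, 0.0], [-0.266, -0.0, -0.107, 0.0, 0.133, 0.0], [-0.388, -0.0, -0.133, 0.0, 0.189, 0.0], [-0.468, -0.0, -0.135, 0.0, 0.222, 0.0], [-0.468, -0.0, -0.135, 0.0, 0.222, 0.0], [-0.468, -0.0, -0.135, 0.0, 0.222, 0.0]]
```

>>> drive_tool([
  [[-0.081,0.019,-0.051,-0.001,0.068,-0.002],[-0.21,0.019,-0.058,-0.001,0.145,-0.002],[-0.349,0.019,-0.058,-0.001,0.223,-0.002],[-0.498,0.02,-0.051,-0.001,0.301,-0.002],[-0.654,0.02,-0.036,-0.001,0.379,-0.002],[-0.791,0.02,-0.014,-0.001,0.445,-0.002],[-0.88,0.021,0.017,-0.001,0.49,-0.002],[-0.88,0.021,0.017,-0.001,0.49,-0.002]],
])

```text
t: 12.7
ee_pos: [0.5575, 0.1166, 0.1844]
orientation: [-0.257, 0.084, 0.962, 0.023]
ft_force: [-1.4, 0.1, -1.8]
width: 0.0131
finger_force: 59.4
```

Run:
```python
from h import *
p,M,o=state()
s,e=scoop(p,M);print(o["t"],o["ft_force"],o["joints"],e,s+Rs(*e)@[.031,0,0])
L=lambda z,ph:tool([.571,.1140,z],-10,ph,"l")
cur=rows((p,M),L(.074,-46),L(.072,-52),L(.07,-57),L(.068,-60),L(.068,-60),L(.068,-60),L(.068,-60))
```

```text
12.7 [-1.40805122  0.13407569 -1.76320864] [ 0.04477839  0.66813123  1.51277493  0.11053421  1.47307406 -1.39112976] [ -9.95852145 -39.93148726   0.09379006] [0.57260372 0.11404604 0.07648049]
[[-0.117, -0.002, -0.046, 0.001, 0.067, 0.0], [-0.254, -0.002, -0.093, 0.001, 0.134, 0.0], [-0.376, -0.002, -0.119, 0.001, 0.19, 0.0], [-0.455, -0.002, -0.121, 0.001, 0.223, 0.0], [-0.455, -0.002, -0.121, 0.001, 0.223, 0.0], [-0.455, -0.002, -0.121, 0.001, 0.223, 0.0], [-0.455, -0.002, -0.121, 0.001, 0.223, 0.0]]
```

Works well; finish the tip and look.

>>> drive_tool([
  [[-0.117,-0.002,-0.046,0.001,0.067,0],[-0.254,-0.002,-0.093,0.001,0.134,0],[-0.376,-0.002,-0.119,0.001,0.19,0],[-0.455,-0.002,-0.121,0.001,0.223,0],[-0.455,-0.002,-0.121,0.001,0.223,0],[-0.455,-0.002,-0.121,0.001,0.223,0],[-0.455,-0.002,-0.121,0.001,0.223,0]],
])

```text
t: 13.4
ee_pos: [0.5919, 0.1109, 0.176]
orientation: [-0.42, 0.078, 0.904, 0.036]
ft_force: [-0.6, -0.2, -1.0]
width: 0.0135
finger_force: 59.5
```

Run:
```python
from h import *
p,M,o=state()
s,e=scoop(p,M);print(o["t"],o["ft_force"],o["joints"],e,s+Rs(*e)@[.031,0,0])
L=lambda z,ph:tool([.571,.1140,z],-10,ph,"l")
# back out: raise and level
cur=rows((p,M),L(.075,-53),L(.082,-45),L(.09,-37),L(.1,-29),L(.11,-21),L(.12,-13))
cur=rows(cur,L(.13,-8),L(.14,0),L(.15,0))
plan(cur,tool([.52,0.02,.16],-4,0))
```

```text
13.4 [-0.57128154 -0.17781106 -1.0119941 ] [ 0.01869302  0.85645441  1.27395634  0.15262522  1.86847552 -1.40119065] [-9.91468286e+00 -5.98265875e+01 -1.58853591e-02] [0.56984175 0.11470496 0.0692759 ]
[[0.166, -0.007, 0.049, -0.001, -0.076, 0.001], [0.358, -0.006, 0.136, -0.001, -0.165, 0.001], [0.539, -0.006, 0.23, -0.001, -0.254, 0.001], [0.715, -0.006, 0.322, -0.001, -0.343, 0.001], [0.867, -0.005, 0.423, -0.001, -0.431, 0.001], [0.993, -0.005, 0.53, -0.001, -0.52, 0.001]]
[[0.097, -0.0, -0.047, 0.0, -0.056, -0.0], [0.233, -0.0, -0.033, 0.0, -0.145, -0.0], [0.239, -0.0, -0.158, 0.0, -0.145, -0.0]]
0 [0.005, -0.667, -0.065, -0.006, 0.0, -0.033] x 2
0 [0.04, -0.664, -0.071, -0.005, 0.0, -0.033] x 2
```

>>> drive_tool([
  [[0.166,-0.007,0.049,-0.001,-0.076,0.001],[0.358,-0.006,0.136,-0.001,-0.165,0.001],[0.539,-0.006,0.23,-0.001,-0.254,0.001],[0.715,-0.006,0.322,-0.001,-0.343,0.001],[0.867,-0.005,0.423,-0.001,-0.431,0.001],[0.993,-0.005,0.53,-0.001,-0.52,0.001]],
])

```text
t: 14.0
ee_pos: [0.509, 0.1248, 0.2105]
orientation: [-0.023, 0.087, 0.996, 0.003]
ft_force: [1.2, 0.9, -1.3]
width: 0.0133
finger_force: 59.5
```

>>> drive_tool([
  [[0.097,0,-0.047,0,-0.056,0],[0.233,0,-0.033,0,-0.145,0],[0.239,0,-0.158,0,-0.145,0]],
])

```text
t: 14.3
ee_pos: [0.4879, 0.1283, 0.2225]
orientation: [0.087, 0.086, 0.992, -0.007]
ft_force: [-0.6, -0.1, -0.2]
width: 0.0133
finger_force: 59.5
```

>>> drive_tool([
  [[0.005,-0.667,-0.065,-0.006,0,-0.033],[0.005,-0.667,-0.065,-0.006,0,-0.033]],
])

```text
t: 14.5
ee_pos: [0.4805, 0.0731, 0.2289]
orientation: [0.086, 0.06, 0.994, -0.005]
ft_force: [-0.2, 0.1, -1.4]
width: 0.0129
finger_force: 59.7
```

>>> drive_tool([
  [[0.04,-0.664,-0.071,-0.005,0,-0.033],[0.04,-0.664,-0.071,-0.005,0,-0.033],[0.04,-0.664,-0.071,-0.005,0,-0.033]],
])

```text
t: 14.8
ee_pos: [0.4708, 0.0223, 0.2331]
orientation: [0.086, 0.037, 0.996, -0.003]
ft_force: [0.1, 0.8, -0.7]
width: 0.0131
finger_force: 59.7
```

Run:
```python
from h import *
from workcell import optics
import pickle
p,M,o=state()
s,e=scoop(p,M);print(o["t"],o["ft_force"],o["joints"],e,s)
w=optics.camera("wrist");pickle.dump((w,o),open("w3.pkl","wb"));w=w["image"][...,::-1];t=optics.camera("top")["image"][...,::-1]
x=lambda i,r,c,s:cv2.resize(i[r[0]:r[1],c[0]:c[1]],s,interpolation=2)
cv2.imwrite("pics/m3.png",np.vstack([x(w,(130,330),(100,560),(800,350)),np.hstack([x(t,(150,215),(240,340),(385,250)),x(t,(140,220),(290,410),(415,250))])]))
```

```text
14.8 [ 0.09742916  0.76403531 -0.71020045] [-0.09473787  0.24979962  2.03769687  0.00585662  0.68176901 -1.59625845] [-4.21124297e+00 -1.21018187e-01  2.80182467e-03] [0.52057906 0.01866206 0.16000171]
```

View pics/m3.png

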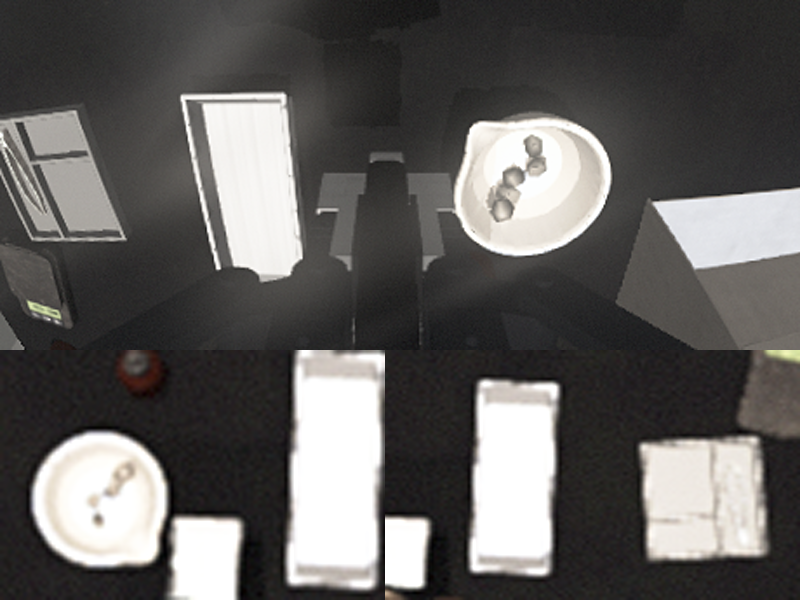

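All five pieces are in the mortar (about (490-545,140-215) in the crop), the pan is empty and so is the scoop. The tray's +y corners are at (78,107) and (127,240). Next, put the scoop in its bay.

Run:
```python
from h import *
import pickle
np.set_printoptions(precision=4,suppress=True)
w,o=pickle.load(open("w3.pkl","rb"))
print(fish(w,np.array([(78,107),(127,240)])/[1.739,1.75]+[100,130],.014,o["ee_pos"],o["orientation"]))
m=Rs(1.3);print((np.array([.5774,-.2695,0])+m@[-.062,.056,0]),(np.array([.5774,-.2695,0])+m@[.062,.056,0]))
p,M,o=state()
B=np.array([.5969,-.2490,0])
cur=plan((p,M),tool(B+[0,0,.10],1.3))
cur=rows(cur,*[tool(B+[0,0,z],1.3) for z in(.08,.055,.035,.022,.014,.011,.011)])
```

```text
[[ 0.5122 -0.2136  0.014 ]
 [ 0.6378 -0.2126  0.014 ]]
[ 0.5141 -0.2149  0.    ] [ 0.6381 -0.2121  0.    ]
0 [-0.261, -0.837, 0.234, -0.003, -0.0, -0.015] x 2
0 [-0.242, -0.844, 0.231, -0.002, -0.001, -0.015] x 2
0 [-0.221, -0.849, 0.228, -0.003, -0.0, -0.014] x 2
0 [-0.202, -0.856, 0.224, -0.002, -0.001, -0.015] x 2
[[0.043, 0.0, 0.246, -0.0, 0.0, 0.0], [0.098, 0.001, 0.554, -0.0, 0.0, 0.0], [0.141, 0.001, 0.8, -0.0, 0.0, 0.0], [0.169, 0.001, 0.96, -0.0, 0.0, 0.0], [0.187, 0.001, 1.059, -0.0, 0.0, 0.0], [0.193, 0.001, 1.096, -0.0, 0.0, 0.0], [0.193, 0.001, 1.096, -0.0, 0.0, 0.0]]
```

>>> drive_tool([
  [[-0.261,-0.837,0.1,-0.003,0,-0.015],[-0.261,-0.837,0.1,-0.003,0,-0.015]],
])

```text
t: 15.1
ee_pos: [0.489, -0.0455, 0.2279]
orientation: [0.086, 0.022, 0.996, -0.002]
ft_force: [-0.2, -0.4, -1.0]
width: 0.0134
finger_force: 59.7
```

>>> drive_tool([
  [[-0.242,-0.844,0.1,-0.002,-0.001,-0.015],[-0.242,-0.844,0.1,-0.002,-0.001,-0.015]],
])

```text
t: 15.3
ee_pos: [0.5066, -0.115, 0.2231]
orientation: [0.087, 0.011, 0.996, -0.001]
ft_force: [-0.3, 0.0, -0.1]
width: 0.013
finger_force: 59.7
```

>>> drive_tool([
  [[-0.221,-0.849,0.228,-0.003,0,-0.014],[-0.221,-0.849,0.228,-0.003,0,-0.014]],
])

```text
t: 15.5
ee_pos: [0.5256, -0.1835, 0.2078]
orientation: [0.087, -0.0, 0.996, 0.0]
ft_force: [0.2, -0.2, -0.3]
width: 0.0135
finger_force: 59.7
```

>>> drive_tool([
  [[-0.202,-0.856,0.224,-0.002,-0.001,-0.015],[-0.202,-0.856,0.224,-0.002,-0.001,-0.015],[-0.202,-0.856,0.224,-0.002,-0.001,-0.015],[-0.202,-0.856,0.224,-0.002,-0.001,-0.015]],
])

```text
t: 15.9
ee_pos: [0.5435, -0.2492, 0.193]
orientation: [0.087, -0.012, 0.996, 0.001]
ft_force: [0.0, 0.8, -1.0]
width: 0.0133
finger_force: 59.7
```

Run:
```python
from h import *
p,M,o=state();s,e=scoop(p,M);print(o["t"],o["ft_force"],e,s)
B=np.array([.5969,-.2490,0])
cur=plan((p,M),tool(B+[0,0,.055],1.3))
cur=rows(cur,*[tool(B+[0,0,z],1.3) for z in(.045,.035,.025,.018,.012,.009,.009,.009)])
```

```text
15.9 [ 0.04425529  0.78880382 -1.02024629] [ 1.38857304 -0.05352161  0.01056042] [ 0.59347179 -0.2479957   0.12000294]
0 [0.099, -0.013, 0.808, 0.0, -0.001, 0.001] x 2
[[0.022, 0.0, 0.123, 0.0, 0.0, -0.0], [0.044, 0.0, 0.246, 0.0, 0.0, -0.0], [0.066, 0.0, 0.369, 0.0, 0.0, -0.0], [0.081, 0.0, 0.456, 0.0, 0.0, -0.0], [0.094, 0.0, 0.529, 0.0, 0.0, -0.0], [0.101, 0.0, 0.566, 0.0, 0.0, -0.0], [0.101, 0.0, 0.566, 0.0, 0.0, -0.0], [0.101, 0.0, 0.566, 0.0, 0.0, -0.0]]
```

>>> drive_tool([
  [[0.05,-0.006,0.4,0,0,0],[0.099,-0.013,0.808,0,-0.001,0.001],[0.099,-0.013,0.808,0,-0.001,0.001],[0.099,-0.013,0.808,0,-0.001,0.001]],
])

```text
t: 16.3
ee_pos: [0.547, -0.2501, 0.1292]
orientation: [0.088, -0.012, 0.996, 0.001]
ft_force: [-0.4, -0.6, -0.0]
width: 0.0132
finger_force: 59.5
```

>>> drive_tool([
  [[0.022,0,0.123,0,0,0],[0.044,0,0.246,0,0,0],[0.066,0,0.369,0,0,0],[0.081,0,0.456,0,0,0],[0.094,0,0.529,0,0,0],[0.101,0,0.566,0,0,0],[0.101,0,0.566,0,0,0],[0.101,0,0.566,0,0,0]],
])

```text
t: 17.1
ee_pos: [0.5468, -0.2515, 0.0826]
orientation: [0.088, -0.011, 0.996, 0.001]
ft_force: [-0.3, -1.2, -0.3]
width: 0.0131
finger_force: 59.6
```

Run:
```python
from h import *
p,M,o=state();s,e=scoop(p,M);print(o["t"],o["ft_force"],e,s)
B=np.array([.5969,-.2490,0])
cur=rows((p,M),*[tool(B+[0,0,z],1.3) for z in(.007,.006,.005,.005,.005)])
```

```text
17.1 [-0.25996593 -1.18220565 -0.2767193 ] [ 1.27701943  0.1085267  -0.04132185] [ 0.59692866 -0.25040887  0.00971988]
[[0.004, 0.017, 0.033, -0.0, 0.001, -0.0], [0.006, 0.017, 0.045, -0.0, 0.001, -0.0], [0.008, 0.017, 0.057, -0.0, 0.001, -0.0], [0.008, 0.017, 0.057, -0.0, 0.001, -0.0], [0.008, 0.017, 0.057, -0.0, 0.001, -0.0]]
```

Below the wall tops with no contact. Lower the rest, then release.

>>> drive_tool([
  [[0.004,0.017,0.033,0,0.001,0],[0.006,0.017,0.045,0,0.001,0],[0.008,0.017,0.057,0,0.001,0],[0.008,0.017,0.057,0,0.001,0],[0.008,0.017,0.057,0,0.001,0]],
])

```text
t: 17.6
ee_pos: [0.547, -0.25, 0.0781]
orientation: [0.087, -0.011, 0.996, 0.001]
ft_force: [-0.3, 0.3, 2.1]
width: 0.0132
finger_force: 60.1
```

>>> drive_tool([
  [[0,0,0,0,0,0],[0,0,0,0,0,0],[0,0,0,0,0,0],[0,0,0,0,0,0],[0,0,0,0,0,0],[0,0,0,0,0,0],[0,0,0,0,0,0],[0,0,0,0,0,0]],
], jaw=0.4)

```text
t: 18.4
ee_pos: [0.5468, -0.25, 0.0779]
orientation: [0.087, -0.011, 0.996, 0.001]
ft_force: [0.5, -0.0, -0.4]
width: 0.0597
finger_force: 0.0
```

>>> drive_tool([
  [[0,0,-0.3,0,0,0],[0,0,-0.6,0,0,0],[0,0,-1,0,0,0],[0,0,-1,0,0,0]],
])

```text
t: 18.8
ee_pos: [0.5336, -0.251, 0.1602]
orientation: [0.089, -0.011, 0.996, -0.001]
ft_force: [0.7, -0.1, 0.1]
width: 0.0595
finger_force: 0.0
```

>>> drive_tool([
  [[0.5,0,-1,0,0,0],[1,0,-1,0,0,0],[1,0,-1,0,0,0],[1,0,-1,0,0,0]],
])

```text
t: 19.2
ee_pos: [0.4391, -0.2525, 0.2222]
orientation: [0.088, -0.01, 0.996, 0.0]
ft_force: [0.9, -0.1, -0.1]
width: 0.0598
finger_force: 0.0
```

Run:
```python
from h import *
from workcell import optics
import pickle
p,M,o=state();print(o["t"],o["ft_force"],p)
c=optics.camera("wrist");pickle.dump((c,o),open("w4.pkl","wb"));w=c["image"][...,::-1];t=optics.camera("top")["image"][...,::-1]
x=lambda i,r,c,s:cv2.resize(i[r[0]:r[1],c[0]:c[1]],s,interpolation=2)
cv2.imwrite("pics/m4.png",np.vstack([x(w,(130,330),(200,440),(420,350)),x(t,(140,220),(230,420),(420,177))]))
```

```text
19.2 [ 0.94437907 -0.13545084 -0.0658075 ] [ 0.43905901 -0.25250613  0.22224905]
```

View pics/m4.png

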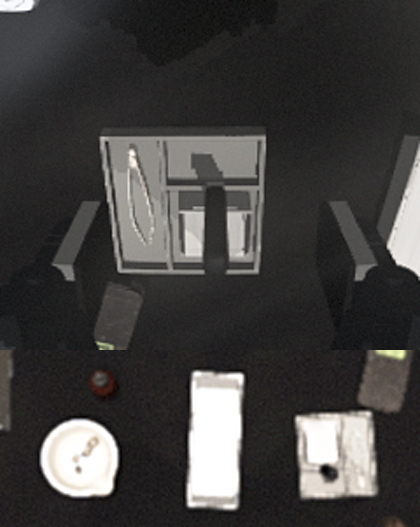

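The scoop lies flat and empty in the large bay (about (212,232)), with its handle on the small-bay side. Five pieces are in the mortar and the pan is empty.

```bash
python3 -c "
from workcell import sign_off
print(sign_off())"
```

```text
the job is handed in; nothing more can be done
None
```

All five ore pieces are in the mortar, and the empty scoop lies flat in the large bay with its handle toward the small bay; the last images showed nothing else disturbed, and I handed the job in at about 19 s.

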